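# Set the weld current on the guarded controller

### The job

The weld controller's current dial is shut away under the yellow spring lid: press the red release button so that the lid springs fully open, then turn the black dial until its white pointer lines up with the red mark on the silver ring around it. Do not shift that ring or the things standing around the controller, and let go of everything at the end.

Things in the scene. Friction and masses are not known exactly. Their poses are not given: they have to be found in the camera images.
- controller: Weld controller fixed to the table: blue wedge-shaped case, 245 mm deep (x), 220 mm wide (y), 35 mm high in front, 189 mm at the back. Origin: on the table, 120 mm behind the front edge, mid-width; x to the back, z up. Its front faces the robot's right (case x is roughly world +y). The panel slopes 35 degrees, climbing along +x. 'Up-slope': from front edge to back; 'out': along the panel's normal.
- release_top (a point): Centre of the top face of the red release button (30 mm diameter), 22 mm out from the panel, 40 mm up-slope of the front edge. z: out along the panel's normal (35 degrees from vertical); x up-slope; the button goes in along -z. A steel guard rail (8 mm thick, along y, 120 mm wide) stands vertically above it, 27.5 mm up-slope of and 39 mm out from this point: come in along the normal.
- release (a joint): Travel of the release button, m: 0 out, 0.006 fully in. Spring: starts to move at 1.2 N, 4 N fully in (allow up to 10 N at the tool, for rubbing), and comes back by itself. At about 4 mm it frees the lid's catch, so press it fully in.
- lid (a joint): Sprung lid, rad: 0 shut and caught, 2.1 fully open at its stop. Once freed it swings up by its own spring in under 1.5 s if nothing is in its way, and stays. Yellow shell with clear top, 157 mm long up-slope, 180 mm wide, 51 mm out from the panel; shut, it covers the dial. Hinged at its up-slope edge, 85 mm up-slope of the dial; open it stands about upright behind the dial.
- lid_front (a point): Middle of the lid's front (down-slope) top edge; shut, it lies 61 mm up-slope of the button and 26 mm further out than the button's top. It moves with the lid, sweeping out and up-slope.
- dial_grip (a point): Point on the dial's axis, middle of its black bar grip (44 long, 13 wide, 34 mm high; reaching 17 mm out and 17 mm in from here). Below it a skirt disc of 48 mm diameter, 4 mm thick; the silver ring's face lies 21 mm in from here. z: out along the panel's normal (35 degrees from vertical), the turning axis. x: along the bar to its white-pointer end, turning with it. 133 mm up-slope of the button.
- dial (a joint): Angle of the current dial, rad, growing clockwise as seen from outside facing the panel; 0 to 4.71; the pointer looks straight up-slope at 2.356. Stays where it is left (friction 0.05 N m).
- set_ring (a joint): Angle of the red mark on the silver ring, on the same scale as dial: the pointer is on the mark when dial equals set_ring. The ring is stiff and must not be turned.
- dial_pointer (a point): Point on the line of the dial's white pointer, 32 mm from the turning axis, level with the ring's face.
- ring_mark (a point): Centre of the red mark (13 x 5 mm) on the silver ring (78 mm diameter, 5 mm thick), 32 mm from the turning axis, level with the ring's face. Coincides with dial_pointer when the dial is on the mark.
- spray_can_mid (a point): Bystander: green and white spray can with red cap, upright, 62 mm diameter, 175 mm high; this point is half-way up on its axis.
- wire_brush_mid (a point): Bystander: wooden wire brush lying bristles down, 190 x 26 x 36 mm, long along its x; this point is its centre.
- magnet_square_mid (a point): Bystander: red triangular magnetic welding square lying flat, about 100 x 100 x 20 mm; this point is half-way up, near its middle.

How it is judged:
On the way, in this order (a step that is already met when the one before it is completed fails the run):
1. the release button has been pressed and the lid has sprung open to its stop (value of joint lid above 2 rad), for 0.2 s.
2. the dial's pointer is on the red mark with the lid open (distance between dial_pointer and ring_mark below 0.0035 m and value of joint lid above 2 rad), for 0.2 s.
At the end, for the whole second after the job is handed in: The lid stands open at its stop (over 2.0 rad), the button is out again, and the dial is at rest with its pointer on the red mark within about 6 degrees (3.5 mm at 32 mm radius) (all of step 2 and value of joint release below 0.0015 m and velocity of joint dial between -0.05 and 0.05 rad/s); the robot touches nothing.
It fails at once if the silver ring was turned (mark moved more than 3 mm) (distance of ring_mark from where it was at the start of the episode above 0.003 m).
It fails at once if a bystander was shifted by more than 25 mm (distance of any of spray_can_mid, wire_brush_mid, magnet_square_mid from where it was at the start of the episode above 0.025 m).
It also fails if it takes over 43 s, if anything falls off the work surface, if the arm or the gripper's body presses on something with over 40 N, if the wrist force passes 120 N, or if a joint passes its speed limit or range.

### The arm

A 7-joint arm with a two-finger parallel gripper is mounted at the origin on the work surface. World frame = base frame: x ahead of the robot, y to its left, z up, the work surface at z = 0. Lengths are in m, angles in rad, forces in N, time in s.
With the tool pointing down it reaches from about 0.425 to 1.025 m from the base axis. Payload 3.6 kg.
Tool frame: the origin (TCP) lies at the very end of the fingers, on their centre line; the grasp point (between the pads) lies ctrl.grip_point_offset behind it (ctrl.grip_point_offset is the distance from the TCP to the grasp point, in m); z points along the fingers, y is the line along which they close (so a half turn about z gives the same grasp; the last joint's range is limited). The gripper opens to 85 mm and grips with 20 to 120 N. Pads are 22 mm wide; open, the fingers measure 114 mm over their backs; the gripper's body (76 mm by 85 mm) begins 54 mm behind the grasp point. The pads swing forward as they close: fully open they stand 13 mm farther back than shut.
Start: joints at [-1.411, 0.591, 0.048, 1.609, -0.033, 0.943, -0.034], TCP at [0.181, 0.702, 0.231] pointing down, gripper open.
Joint ranges: [-2.69, 2.69], [-0.47, 2.24], [-1.27, 1.36], [0.19, 2.51], [-1.53, 4.68], [0.08, 2.07], [-3.09, 3.09]. Speed limits (rad/s): [2.57, 2.57, 3.14, 3.14, 3.14, 3.14, 3.14].

### API

Orientations are given as a rotation vector (axis times angle).
In Python, from station import ctrl gives the robot as it stands. The module is installed in compiled form; this text tells all that it offers.
- The arm moves only by the tool move_arm, never from a script. Its argument "commands" is text: rows parted by semicolons, each of 7 numbers parted by spaces: the closure, from 0 (fully open) to 1 (shut), then the shift along the world's x, y, z each as a share of 25 mm, from -1 to 1, then the turn, a rotation vector about the world's x, y, z each as a share of 0.12 rad, from -1 to 1. A call has 1 to 12 rows; each row shifts and turns the commanded pose from where the row before left it; what a row does not reach is not made up. A row lasts 1/12 s, in which the tool goes at most 41.7 mm and 7.16 degrees, less where a joint would pass 70% of its speed; a pose out of reach is approached as far as the arm can. A call with a number of a shift or a turn outside -1 to 1 is refused whole. A call with a gripper value outside its range is refused whole. The fingers move at their own pace and stop on an object; the grip force is fixed at half the most. Time passes only in rows, so rows that do not move let the fingers close. It gives the time, the measured TCP pose, the force, the opening and the grip force at its end, in the units of the state.
- ctrl.sense(): the state, without advancing time (a new reading comes with each control period).
- ctrl.get_image(name): name is "scene" or "top" or "wrist"; returns a dict with "frame" (480x640x3 uint8, blue, green, red), "fov_y" (degrees; the focal length in pixels is half the picture's height over the tangent of half this angle, whatever the lens; pixels are square), "cx", "cy" (the principal point, pixels), "eye" and "rotation" of the camera in the world. Camera axes: x right, y up, looking along -z (the intrinsics and any distortion apply to the point x, -y, -z); pixel columns grow to the right and rows downward; lengths in m; the calibration is good to about 2 mm. A picture is of the moment at which its call begins. There is no depth.
- ctrl.hand_in(): hands the job in; it is judged then, once.
The state is a dict: "time": time; "qpos": joint angles; "joint_vel": joint speeds; "joint_efforts": joint torques, N m; "tcp_pos": TCP position; "eef_rot": TCP orientation; "ft_force": force on the tool from outside, world axes, zero at the start; "wrist_torque": the same for the moment, N m; "grip_width": opening from 0.0 (shut) to 1.0 (fully open); "gripper_force": force on a finger pad.
Only numpy, scipy, OpenCV 4.12 (cv2) and the standard library are available. Lean on these libraries where they do the work, as an engineer would, in place of code of your own. Each camera call takes 0.05 s, during which the arm holds its last target. There are 200 camera calls.

## Working session

There is one attempt and no reset: what is moved stays moved. The work goes in short steps, Python scripts to look and compute and a tool call to move; the robot and the scene stay as the last step left them, time stands still between calls to the robot, and variables do not carry over. Pictures are saved under pics/ and viewed, at most 10 in all, crops included, and the job is handed in when it is done.

Besides the shell and the picture viewer there is one more tool, called after "Call:" by a JSON object that holds its "name" and its "arguments", one argument or row to a line. move_arm: Moves the arm, as the interface text tells. Shift numbers are shares of 25 mm and turn numbers shares of 0.12 rad, none past 1 either way. Its arguments: {"type":"object","properties":{"commands":{"type":"string"}},"required":["commands"]}

```bash
mkdir -p pics
python3 - <<'E'
from station import ctrl
import cv2,pickle
s=ctrl.sense();print(s,ctrl.grip_point_offset)
d={}
for n in("scene","top"):
    im=ctrl.get_image(n);d[n]=im;cv2.imwrite(f"pics/{n}0.png",im["frame"]);print({k:v for k,v in im.items() if k!="frame"})
pickle.dump(d,open("im0.pkl","wb"))
E
```

```text
{'time': 0.0, 'qpos': array([-1.41149058,  0.59211633,  0.0483188 ,  1.60980282, -0.03330316,
        0.94269105, -0.03372025]), 'joint_vel': array([-8.28554194e-04,  9.67728514e-04,  5.46989530e-04, -1.62657504e-04,
        1.78923369e-03, -3.33154954e-06, -1.05368550e-03]), 'joint_efforts': array([ 7.61338415e-04, -5.48691416e+01,  1.54635340e+00, -1.98123032e+01,
        9.20464547e-03,  8.66376213e-03,  1.26960970e-05]), 'tcp_pos': array([0.18113856, 0.70116962, 0.23015075]), 'eef_rot': array([-0.39596366, -3.11638978,  0.00346737]), 'ft_force': array([-1.11909515, -0.05801985, -0.42524517]), 'wrist_torque': array([-0.04250547,  0.0221517 , -0.05099508]), 'gripper_force': 0.0, 'grip_width': 0.998460583334694} 0.0187
{'fov_y': 53.34430922558985, 'cx': 312.9213156446726, 'cy': 239.3773193575203, 'eye': array([ 1.03961255, -0.14844019,  0.81913037]), 'rotation': array([0.5030815 , 0.33368675, 1.14342244])}
{'fov_y': 50.85656171535335, 'cx': 325.829061373633, 'cy': 234.00999159569753, 'eye': array([0.55275018, 0.03552776, 1.05955367]), 'rotation': array([ 0.04019142, -0.06221811, -1.57967956])}
```

View pics/scene0.png

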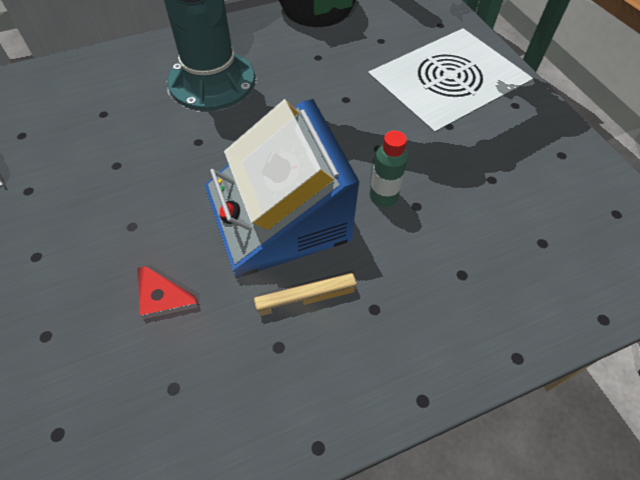

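View pics/top0.png

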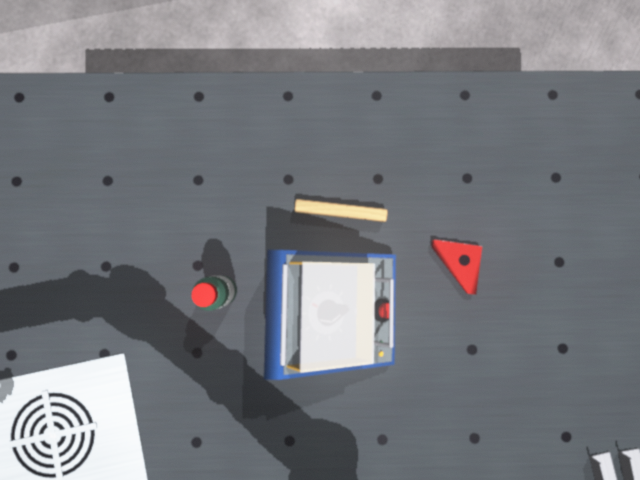

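The top picture shows the controller around (330,315) with the button at (384,309). The can is at (205,294), the brush at (340,210) and the square at (460,265). The scene picture shows the same layout, with the button at (229,210). I'll enlarge both next.

Run:
```python
import cv2
a=cv2.imread("pics/top0.png")[235:395,250:410];b=cv2.imread("pics/scene0.png")[90:290,190:370]
cv2.imwrite("pics/c1.png",cv2.resize(a,(600,600),interpolation=cv2.INTER_CUBIC))
cv2.imwrite("pics/c2.png",cv2.resize(b,(540,600),interpolation=cv2.INTER_CUBIC))
```

```text
(no output)
```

View pics/c1.png

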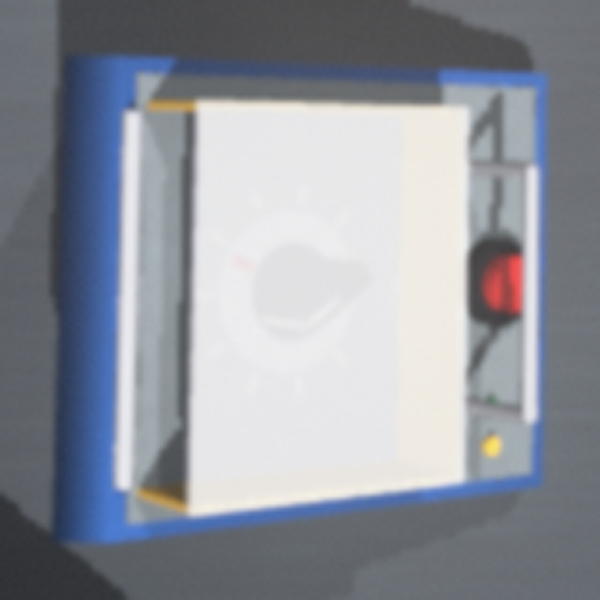

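View pics/c2.png

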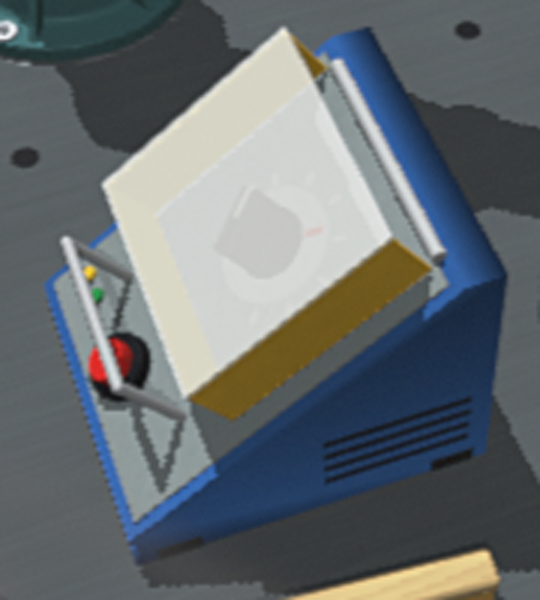

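```bash
cat > h.py <<'E'
import numpy as np,cv2,pickle
from scipy.spatial.transform import Rotation as R
from scipy.optimize import least_squares
c,s=np.cos(np.radians(35)),np.sin(np.radians(35))
def proj(im,P):
    p=(np.atleast_2d(P)-im["eye"])@R.from_rotvec(im["rotation"]).as_matrix()
    f=240/np.tan(np.radians(im["fov_y"])/2)
    return np.c_[im["cx"]+f*p[:,0]/-p[:,2], im["cy"]-f*p[:,1]/-p[:,2]]
def panel(u,y,o): # case coords: upslope u from front edge, lateral y, out o
    return np.array([-.12+u*c-o*s, y, .035+u*s+o*c])
def Rw(yaw): return R.from_euler('z',yaw).as_matrix()
def world(pose,P): return np.atleast_2d(P)@Rw(pose[2]).T+[pose[0],pose[1],0]
def Rpanel(pose): # columns: upslope, y, out
    return Rw(pose[2])@np.array([[c,0,-s],[0,1,0],[s,0,c]])
def pix2panel(im,pose,uv,o): # pixel -> (u,y) on panel plane at out o
    f=240/np.tan(np.radians(im["fov_y"])/2)
    d=R.from_rotvec(im["rotation"]).apply([(uv[0]-im["cx"])/f,-(uv[1]-im["cy"])/f,-1])
    M=Rpanel(pose);p0=world(pose,panel(0,0,o))[0]
    t=M[:,2]@(p0-im["eye"])/(M[:,2]@d);q=M.T@(im["eye"]+t*d-p0);return q[:2]
E
python3 - <<'E'
from h import *
d=pickle.load(open("im0.pkl","rb"))
P=[panel(0,-.11,0),panel(0,.11,0),[.125,-.11,.189],[.125,.11,.189],panel(.101,-.09,.048),panel(.101,.09,.048)]
T=np.array([[547,74],[543,487],[66,58],[56,541],[470,106],[465,484]])/3.75+[250,235]
S=np.array([[133,538],[48,285],[505,272],[372,30],[188,398],[103,185]])/3+[190,90]
r=lambda q:np.r_[(proj(d["top"],world(q,P))-T).ravel(),(proj(d["scene"],world(q,P))-S).ravel()]
f=least_squares(r,[.45,0,1.57],loss='soft_l1');q=f.x
print(q);print(r(q).reshape(2,-1,2).round(1))
np.save("pose.npy",q)
for n,o in(("button",(.04,0,.022)),("dial",(.173,0,.025)),("lidfront",(.101,0,.048))):print(n,world(q,panel(*o)))
print(Rpanel(q))
# mark
for n,uv in(("top",np.array([242,262])/3.75+[250,235]),("scene",np.array([313,231])/3+[190,90])):
    a=pix2panel(d[n],q,uv,.005);print(n,a-[.173,0],"clockwise angle",np.arctan2(-a[1],a[0]-.173)+2.356)
for n,uv in(("top",np.array([384,309])),("scene",np.array([110,360])/3+[190,90])):print(n,pix2panel(d[n],q,uv,.022))
E
```

```text
[0.47118612 0.0024792  1.54303293]
[[[-0.3 -0.9]
  [-0.2 -1.2]
  [-0.5 -1.5]
  [-1.1 -0.5]
  [-1.8 -0.5]
  [-1.7 -1.8]]

 [[-2.9 -0.5]
  [-3.  -1.5]
  [-0.7 -1. ]
  [-2.5 -2.5]
  [-1.7 -0.2]
  [-0.6 -0.6]]]
button [[ 0.46841423 -0.09733492  0.0759644 ]]
dial [[0.47139082 0.00985025 0.15470752]]
lidfront [[ 0.46938736 -0.06229314  0.13225052]]
[[ 0.02273952 -0.99961462 -0.01592238]
 [ 0.81883636  0.02775983 -0.57335539]
 [ 0.57357644  0.          0.81915204]]
top [ 0.0280511  -0.01315143] clockwise angle 2.7944088977992854
scene [ 0.0294903  -0.01641952] clockwise angle 2.8640314562989335
top [ 0.05016707 -0.00208041]
scene [ 0.0467354  -0.00890637]
```

```bash
cat >> h.py <<'E'
def plan(p0,r0,p1,M1):
    """rows from pose (p0, rotvec r0) to (p1, matrix M1): total shift and turn, in row units"""
    dp=(np.array(p1)-p0)/.025; dr=(R.from_matrix(M1)*R.from_rotvec(r0).inv()).as_rotvec()/.12
    n=int(np.ceil(max(abs(np.r_[dp,dr]).max(),np.linalg.norm(dr)*.12/.124)));return dp.round(2),dr.round(2),n
def tool(pose,ang): # tool frame with z into panel, tool y at angle ang (clockwise from up-slope seen from outside)
    U=Rpanel(pose);y=U@[np.cos(ang),-np.sin(ang),0];z=-U[:,2];return np.c_[np.cross(y,z),y,z]
E
python3 - <<'E'
from h import *
from station import ctrl
q=np.load("pose.npy");s=ctrl.sense();p=s["tcp_pos"];M=tool(q,np.pi/2);print(M.round(3))
U=Rpanel(q);b=world(q,panel(.04,0,.022))[0]
print(plan(p,s["eef_rot"],b+.15*U[:,2],M))
Mz=np.c_[np.cross([1,0,0],[0,0,-1]),[1,0,0],[0,0,-1]].astype(float)
print("yaw only",plan(p,s["eef_rot"],b,Mz)[1], "tilt",plan(b,R.from_matrix(Mz).as_rotvec(),b,M)[1]);print(b+.15*U[:,2])
E
```

```text
[[ 0.023  1.     0.016]
 [ 0.819 -0.028  0.573]
 [ 0.574  0.    -0.819]]
(array([ 11.4 , -35.38,  -1.26]), array([  4.39,   3.28, -10.85]), 36)
yaw only [ 1.000e-02 -1.000e-02 -1.098e+01] tilt [ 5.09 -0.07 -0.22]
[ 0.46602587 -0.18333823  0.19883721]
```

Call:
{"name": "move_arm", "arguments": {
  "commands": "1 0.3 0 1 0 0 0;1 0.5 -0.5 1 0 0 0;1 0.7 -0.7 1 0 0 0;1 0.8 -0.8 1 0 0 0;1 0.8 -0.8 1 0 0 0;1 1 -1 1 0 0 -0.6;1 1 -1 0.5 0 0 -0.6;1 1 -1 0 0 0 -0.6"
}}

```text
time: 0.77
tcp_pos: [0.3347, 0.5582, 0.3967]
eef_rot: [0.734, 3.053, 0.01]
ft_force: [0.8, 0.3, 0.8]
grip_width: -0.002
gripper_force: 0.0
```

Call:
{"name": "move_arm", "arguments": {
  "commands": "1 0.8 -1 0.5 0 0 -0.5;1 0.8 -1 0.3 0 0 -0.5;1 0.8 -1 0 0 0 -0.5;1 0.8 -1 0 0 0 -0.5;1 0.6 -1 0 0 0 -0.5;1 0.6 -1 0 0 0 -0.5;1 0.5 -1 0 0 0 -0.5;1 0.4 -1 0 0 0 -0.5;1 0.3 -1 0 0 0 -0.5;1 0.2 -1 0 0 0 -0.5;1 0.1 -1 0 0 0 -0.5;1 0 -1 0 0 0 -0.5"
}}

```text
time: 1.77
tcp_pos: [0.4804, 0.2556, 0.4127]
eef_rot: [-1.767, -2.598, 0.0]
ft_force: [-0.1, -0.6, 0.0]
grip_width: -0.001
gripper_force: 0.0
```

Call:
{"name": "move_arm", "arguments": {
  "commands": "1 0 -1 0 0 0 -0.5;1 0 -1 0 0 0 -0.5;1 0 -1 0 0 0 -0.5;1 0 -1 0 0 0 -0.5;1 0 -1 0 0 0 -0.5;1 0 -1 0 0 0 -0.5;1 0 -1 0 0.3 0 -0.1;1 0 -1 0 0.5 0 0;1 0 -1 0 0.5 0 0;1 0 -1 0 0.5 0 0;1 0 -1 0 0.5 0 0;1 0 -1 0 0.5 0 0"
}}

```text
time: 2.77
tcp_pos: [0.48, -0.0444, 0.4135]
eef_rot: [-2.032, -2.047, -0.354]
ft_force: [1.0, -0.8, 0.2]
grip_width: 0.003
gripper_force: 0.0
```

```bash
cat > go.py <<'E'
from h import *
from station import ctrl
import sys
q=np.load("pose.npy");s=ctrl.sense();p=s["tcp_pos"]
u,y,o,a=[float(v) for v in sys.argv[1:5]]
t=world(q,panel(u,y,o))[0]
print("t",s["time"],"now",p.round(4),"panel",(Rpanel(q).T@(p-world(q,panel(0,0,0))[0])).round(4),"q",s["qpos"].round(2),"target",t.round(4));print(plan(p,s["eef_rot"],t,tool(q,a)))
E
python3 go.py .04 0 .122 1.5708
```

```text
t 2.7667 now [ 0.48   -0.0444  0.4135] panel [ 0.2772 -0.0101  0.268 ] q [-0.4   0.15  0.7   1.92 -0.45  1.24  0.49] target [ 0.4668 -0.1547  0.1579]
(array([ -0.53,  -4.41, -10.23]), array([ 2.26,  0.02, -0.28]), 11)
```

Call:
{"name": "move_arm", "arguments": {
  "commands": "1 0 -1 -0.5 0.45 0 0;1 0 -1 -0.8 0.45 0 -0.1;1 -0.1 -0.7 -1 0.45 0 -0.1;1 -0.1 -0.5 -1 0.45 0 -0.1;1 -0.1 -0.4 -1 0.46 0 0;1 -0.1 -0.3 -1 0 0 0;1 -0.1 -0.3 -1 0 0 0;1 0 -0.2 -1 0 0 0;1 0 0 -1 0 0 0;1 0 0 -1 0 0 0;1 0 0 -0.9 0 0 0;1 0 0 0 0 0 0"
}}

```text
time: 3.77
tcp_pos: [0.4659, -0.1518, 0.1545]
eef_rot: [-1.904, -1.846, -0.592]
ft_force: [-0.3, 0.2, 0.3]
grip_width: -0.005
gripper_force: 0.0
```

```bash
python3 go.py .04 0 .122 1.5708
python3 - <<'E'
from h import *
from station import ctrl
d={}
q=np.load("pose.npy")
for n in("scene","wrist"):
    d[n]=ctrl.get_image(n)
pickle.dump(d,open("im1.pkl","wb"))
im=d["wrist"]
for P in (panel(.04,0,.022),panel(.101,0,.048)):print(proj(im,world(q,P)))
cv2.imwrite("pics/m1.png",np.hstack([cv2.resize(d["wrist"]["frame"],(400,300)),cv2.resize(d["scene"]["frame"][90:290,160:360],(300,300))]))
E
```

```text
t 3.7667 now [ 0.4659 -0.1518  0.1545] panel [0.0404 0.001  0.1176] q [ 0.12  0.67  0.6   2.08 -0.91  1.18  1.33] target [ 0.4668 -0.1547  0.1579]
(array([ 0.04, -0.11,  0.13]), array([ 0.02, -0.05,  0.01]), 1)
[[322.56548642 240.95292543]]
[[322.44429646 155.92794692]]
```

View pics/m1.png

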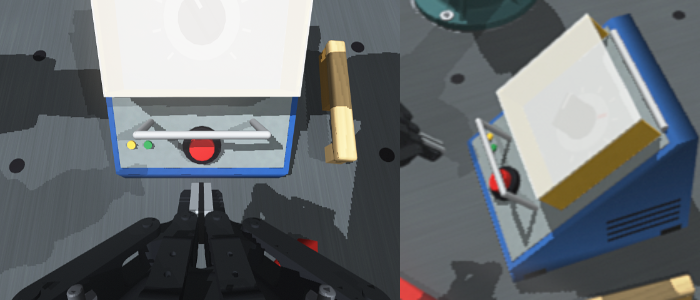

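The wrist picture shows the button at about (322,237) in full-resolution pixels, close to the predicted (322,241), and nothing stands in the way. I'll go in along the normal.

Call:
{"name": "move_arm", "arguments": {
  "commands": "1 0.02 0.55 -0.76 0 0 0;1 0.02 0.55 -0.76 0 0 0;1 0.03 0.55 -0.76 0 0 0;1 0.03 0.55 -0.75 0 0 0;1 0 0 0 0 0 0"
}}

```text
time: 4.28
tcp_pos: [0.47, -0.0939, 0.0817]
eef_rot: [-1.898, -1.852, -0.597]
ft_force: [0.2, 0.8, 0.3]
grip_width: 0.001
gripper_force: 0.0
```

Call:
{"name": "move_arm", "arguments": {
  "commands": "1 0 0.09 -0.13 0 0 0;1 0 0 0 0 0 0"
}}

```text
time: 4.45
tcp_pos: [0.4713, -0.096, 0.08]
eef_rot: [-1.905, -1.854, -0.599]
ft_force: [-0.2, -0.7, 0.7]
grip_width: 0.0
gripper_force: 0.0
```

```bash
python3 go.py .04 0 .016 1.5708
```

```text
t 4.45 now [ 0.4713 -0.096   0.08  ] panel [ 0.0435 -0.0028  0.0245] q [ 0.09  0.76  0.51  2.16 -1.09  1.04  1.44] target [ 0.4685 -0.0939  0.071 ]
(array([-0.11,  0.08, -0.36]), array([0.04, 0.03, 0.  ]), 1)
```

Call:
{"name": "move_arm", "arguments": {
  "commands": "1 -0.05 0.09 -0.13 0 0 0;1 0 0 0 0 0 0"
}}

```text
time: 4.62
tcp_pos: [0.4697, -0.0937, 0.0764]
eef_rot: [-1.906, -1.853, -0.599]
ft_force: [1.3, 0.3, -0.5]
grip_width: -0.001
gripper_force: 0.0
```

Call:
{"name": "move_arm", "arguments": {
  "commands": "1 0 0.07 -0.1 0 0 0;1 0 0 0 0 0 0"
}}

```text
time: 4.78
tcp_pos: [0.4696, -0.0916, 0.0734]
eef_rot: [-1.905, -1.853, -0.598]
ft_force: [0.2, -1.2, 2.5]
grip_width: -0.002
gripper_force: 1.4
```

Call:
{"name": "move_arm", "arguments": {
  "commands": "1 0 0.05 -0.07 0 0 0;1 0 0 0 0 0 0"
}}

```text
time: 4.95
tcp_pos: [0.4697, -0.0908, 0.0723]
eef_rot: [-1.905, -1.852, -0.599]
ft_force: [-0.8, -3.3, 8.1]
grip_width: 0.003
gripper_force: 4.6
```

Force has reached 8.7 N, so the button is fully in. Backing out along the normal.

Call:
{"name": "move_arm", "arguments": {
  "commands": "1 0 -0.57 0.82 0 0 0;1 0 -0.57 0.82 0 0 0;1 0 -0.57 0.82 0 0 0;1 0 -0.57 0.82 0 0 0;1 0 -0.57 0.82 0 0 0;1 0 -0.6 0.3 0 0 0;1 0 0 0 0 0 0;1 0 0 0 0 0 0;1 0 0 0 0 0 0;1 0 0 0 0 0 0;1 0 0 0 0 0 0;1 0 0 0 0 0 0"
}}

```text
time: 5.95
tcp_pos: [0.4688, -0.1747, 0.1806]
eef_rot: [-1.902, -1.851, -0.596]
ft_force: [0.0, -0.3, -0.0]
grip_width: 0.001
gripper_force: 0.0
```

Run:
```python
from h import *
from station import ctrl
d={}
q=np.load("pose.npy")
for n in("scene","wrist","top"): d[n]=ctrl.get_image(n)
pickle.dump(d,open("im2.pkl","wb"))
uv={}
for n in d:
    uv[n]=proj(d[n],world(q,[panel(.173,0,.004),panel(.173,0,.042),panel(.04,0,.022)]));print(n,uv[n].round(1).tolist())
def crop(n,h,k):
    x,y=uv[n][0].round().astype(int);x=min(max(x,h),640-h);y=min(max(y,h),480-h);print(n,x-h,y-h);return cv2.resize(d[n]["frame"][y-h:y+h,x-h:x+h],(k,k),interpolation=cv2.INTER_CUBIC)
cv2.imwrite("pics/m2.png",np.hstack([crop("wrist",100,400),np.vstack([crop("scene",50,300),crop("top",50,300)])[:600,:]] if 0 else [crop("wrist",100,400),crop("scene",50,400)]))
```

```text
scene [[279.8, 170.5], [267.3, 162.4], [223.0, 208.5]]
wrist [[318.9, 34.9], [318.4, 21.6], [318.8, 221.5]]
top [[326.8, 311.7], [339.6, 313.5], [387.9, 309.9]]
wrist 219 0
scene 230 121
```

View pics/m2.png

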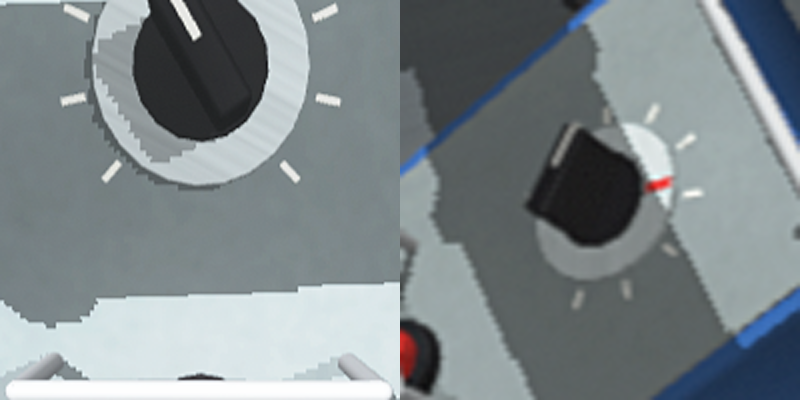

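The lid is open. The bar's white line runs up-slope and left, through wrist pixels (316,19) and (305,0). The red mark is at scene pixel (294.5,167). Next I'll work out both angles.

```bash
python3 - <<'E'
from h import *
d=pickle.load(open("im2.pkl","rb"));q=np.load("pose.npy")
w=lambda x,y,n,o:pix2panel(d[n],q,(x,y),o)
W=lambda x,y,o:w(x/2+219,y/2,"wrist",o); S=lambda x,y,o:w((x-400)/4+230,y/4+121,"scene",o)
def ang(v): return np.arctan2(-v[1],v[0])+2.356
print("bar wrist",ang(W(172,0,.042)-W(197,40,.042)),ang(W(155,20,.042)-W(210,115,.042)),"scene",ang(S(575,125,.042)-S(556,162,.042)))
print("ring centre", W(203,65,.005), "disc",W(200,73,.008))
a=S(658,184,.005);print("scene ring centre",S(606,200,.005),"mark",a,ang(a-S(606,200,.005)),ang(a-[.173,0]))
E
python3 go.py .173 0 .12 1.1
```

```text
bar wrist 1.7371473875073404 1.782418536683668 scene 1.7949725163517667
ring centre [ 0.17432014 -0.00114888] disc [ 1.7124095e-01 -1.0865286e-04]
scene ring centre [ 0.17618943 -0.00447558] mark [ 0.20278271 -0.01666874] 2.785904403482026 2.866243548947531
t 6.1 now [ 0.469  -0.1754  0.181 ] panel [ 0.0363 -0.0028  0.1529] q [ 0.14  0.64  0.62  2.03 -0.86  1.23  1.3 ] target [ 0.4699 -0.0446  0.2325]
(array([0.03, 5.23, 2.06]), array([-0.03, -2.24,  3.21]), 6)
```

```bash
python3 go.py .173 -.001 .12 .995;python3 go.py .173 -.001 .016 .995
```

```text
t 6.1 now [ 0.469  -0.1754  0.181 ] panel [ 0.0363 -0.0028  0.1529] q [ 0.14  0.64  0.62  2.03 -0.86  1.23  1.3 ] target [ 0.4709 -0.0446  0.2325]
(array([0.07, 5.23, 2.06]), array([-0.05, -2.74,  3.93]), 6)
t 6.1 now [ 0.469  -0.1754  0.181 ] panel [ 0.0363 -0.0028  0.1529] q [ 0.14  0.64  0.62  2.03 -0.86  1.23  1.3 ] target [0.4725 0.015  0.1473]
(array([ 0.14,  7.62, -1.35]), array([-0.05, -2.74,  3.93]), 8)
```

Call:
{"name": "move_arm", "arguments": {
  "commands": "0 0 0.8 0.6 0 -0.4 0.56;0 0 0.8 0.6 0 -0.4 0.56;0 0 0.8 0.5 0 -0.4 0.56;0 0.02 0.8 0.36 0 -0.4 0.56;0 0.02 0.8 0 -0.02 -0.4 0.56;0 0.02 0.8 0 -0.02 -0.4 0.56;0 0.02 0.43 0 -0.01 -0.34 0.57;0 0 0 0 0 0 0;0 0 0 0 0 0 0"
}}

```text
time: 6.85
tcp_pos: [0.4711, -0.0449, 0.233]
eef_rot: [-1.349, -2.401, -0.769]
ft_force: [-0.5, -1.2, 0.0]
grip_width: 1.002
gripper_force: 0.0
```

```bash
python3 go.py .173 -.001 .016 .995
python3 - <<'E'
from h import *
from station import ctrl
q=np.load("pose.npy");im=ctrl.get_image("wrist");t=ctrl.get_image("scene")
pickle.dump({"wrist":im,"scene":t},open("im3.pkl","wb"))
print(proj(im,world(q,[panel(.173,0,.043),panel(.173,0,.005)])))
cv2.imwrite("pics/m3.png",np.hstack([im["frame"][:,120:520],cv2.resize(t["frame"][100:220,210:310],(400,480),interpolation=cv2.INTER_CUBIC)]))
E
```

```text
t 6.85 now [ 0.4711 -0.0449  0.233 ] panel [ 0.173  -0.0012  0.1205] q [-0.    0.45  0.48  2.14 -0.86  1.11  1.62] target [0.4725 0.015  0.1473]
(array([ 0.06,  2.4 , -3.42]), array([-0.01, -0.01,  0.  ]), 4)
[[320.79187282 249.21421   ]
 [320.91063718 231.65844008]]
```

View pics/m3.png

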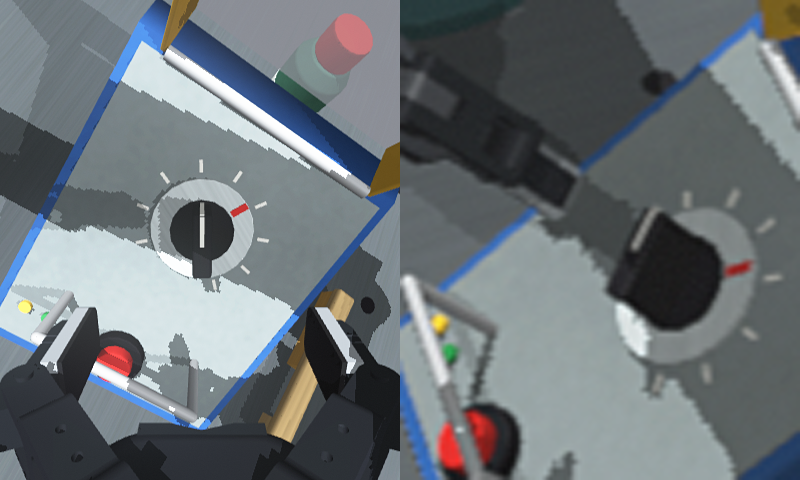

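The bar is vertical in the wrist view, centred at (322,228) and well aligned, with the red mark at (359,209). Next I descend and grip.

Run:
```python
from h import *
im=pickle.load(open("im3.pkl","rb"))["wrist"];q=np.load("pose.npy")
g=lambda x,y:pix2panel(im,q,(x+120,y),.005)
C=g(202,229);m=g(239.5,209.5);v=m-C;print(C,m,np.hypot(*v),np.arctan2(-v[1],v[0])+2.356)
b=pix2panel(im,q,(322,203),.043)-pix2panel(im,q,(322,247),.043);print(np.arctan2(-b[1],b[0])+2.356)
```

```text
[0.17518339 0.00044873] [ 0.20264733 -0.01444123] 0.031240664732508163 2.8528071970506037
1.7796143487844556
```

Call:
{"name": "move_arm", "arguments": {
  "commands": "0 0.01 0.48 -0.69 0 0 0;0 0.01 0.48 -0.69 0 0 0;0 0.01 0.48 -0.69 0 0 0;0 0.02 0.48 -0.68 0 0 0;0 0.01 0.48 -0.67 0 0 0;0 0 0 0 0 0 0"
}}

```text
time: 7.45
tcp_pos: [0.471, 0.0164, 0.145]
eef_rot: [-1.346, -2.397, -0.766]
ft_force: [-0.4, -1.1, -0.9]
grip_width: 1.0
gripper_force: 0.0
```

```bash
python3 go.py .173 -.001 .016 .995
```

```text
t 7.45 now [0.471  0.0164 0.145 ] panel [0.1728 0.0006 0.0133] q [-0.04  0.58  0.38  2.23 -1.07  0.94  1.76] target [0.4725 0.015  0.1473]
(array([ 0.06, -0.06,  0.09]), array([-0.02, -0.05, -0.01]), 1)
```

Call:
{"name": "move_arm", "arguments": {
  "commands": "0 0.02 -0.05 0.08 0 0 0;1 0 0 0 0 0 0;1 0 0 0 0 0 0;1 0 0 0 0 0 0;1 0 0 0 0 0 0;1 0 0 0 0 0 0;1 0 0 0 0 0 0;1 0 0 0 0 0 0"
}}

```text
time: 8.12
tcp_pos: [0.4729, 0.0132, 0.1497]
eef_rot: [-1.348, -2.402, -0.77]
ft_force: [-2.3, -2.4, 3.2]
grip_width: 0.138
gripper_force: 59.4
```

Call:
{"name": "move_arm", "arguments": {
  "commands": "1 0 0 0 0.01 0.25 -0.36;1 0 0 0 0.01 0.5 -0.72;1 0 0 0 0.01 0.5 -0.72;1 0 0 0 0.01 0.5 -0.72;1 0 0 0 0.02 0.5 -0.72"
}}

```text
time: 8.53
tcp_pos: [0.4722, 0.013, 0.1496]
eef_rot: [-1.82, -1.95, -0.631]
ft_force: [-2.9, -3.5, 3.1]
grip_width: 0.141
gripper_force: 59.5
```

Call:
{"name": "move_arm", "arguments": {
  "commands": "1 0 0 0 0.02 0.5 -0.72;1 0 0 0 0.02 0.5 -0.72;1 0 0 0 0.02 0.5 -0.72;1 0 0 0 0.01 0.5 -0.72;1 0 0 0 0.01 0.5 -0.72;1 0 0 0 0.01 0.36 -0.5;1 0 0 0 0 0 0;1 0 0 0 0 0 0"
}}

```text
time: 9.2
tcp_pos: [0.4713, 0.0131, 0.1496]
eef_rot: [-2.244, -1.29, -0.428]
ft_force: [-4.5, -2.8, 6.1]
grip_width: 0.142
gripper_force: 59.9
```

```bash
python3 go.py .173 -.001 .016 2.068
```

```text
t 9.2 now [0.4713 0.0131 0.1496] panel [1.727e-01 1.000e-04 1.900e-02] q [-0.18  0.61  0.59  2.24 -1.12  1.05  0.77] target [0.4725 0.015  0.1473]
(array([ 0.05,  0.08, -0.09]), array([-0.  , -0.  ,  0.02]), 1)
```

Turn complete, with the tool within a fraction of a degree of its target. Now I release, back out along the normal and check.

Call:
{"name": "move_arm", "arguments": {
  "commands": "0 0 0 0 0 0 0;0 0 0 0 0 0 0;0 0 0 0 0 0 0;0 0 0 0 0 0 0;0 0 0 0 0 0 0;0 0 -0.48 0.69 0 0 0;0 0 -0.48 0.69 0 0 0;0 0 -0.48 0.69 0 0 0;0 0 -0.48 0.69 0 0 0;0 0 -0.48 0.69 0 0 0;0 0 0 0 0 0 0;0 0 0 0 0 0 0"
}}

```text
time: 10.2
tcp_pos: [0.4737, -0.0469, 0.2362]
eef_rot: [-2.245, -1.292, -0.433]
ft_force: [-0.2, -0.3, -0.6]
grip_width: 1.003
gripper_force: 0.0
```

Run:
```python
from h import *
from station import ctrl
q=np.load("pose.npy");im=ctrl.get_image("wrist");t=ctrl.get_image("scene")
pickle.dump({"wrist":im,"scene":t},open("im4.pkl","wb"))
cv2.imwrite("pics/m4.png",np.hstack([cv2.resize(im["frame"][170:290,270:370],(400,480),interpolation=cv2.INTER_CUBIC),t["frame"][:,120:520]]))
```

```text
(no output)
```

View pics/m4.png

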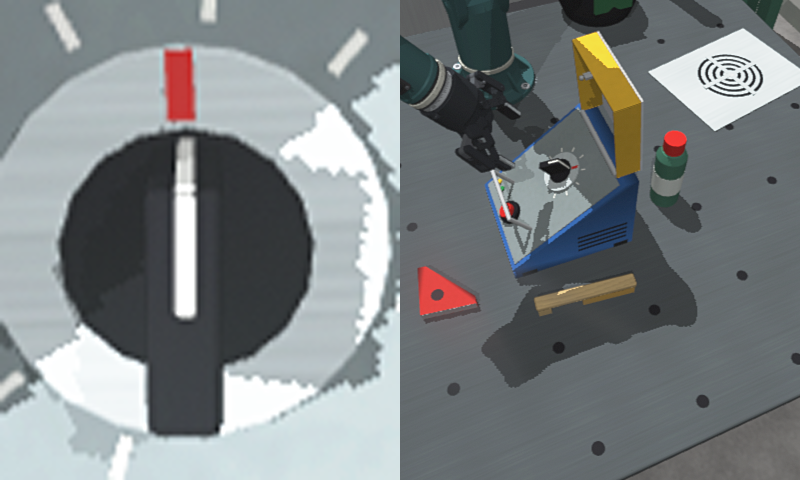

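The pointer is at x≈187 and the mark at x≈180 in the crop, whose scale is about 5 px/mm. That is about 1.5 mm off at 32 mm radius, inside the 3.5 mm limit. The lid stands open, the bystanders look unmoved and the gripper is clear. I'm handing in.

```bash
python3 -c "
from station import ctrl
print(ctrl.hand_in())"
```

```text
the job is handed in; nothing more can be done
None
```

The job is handed in, though no verdict came back: the last pictures showed the lid open, the pointer about 1.5 mm from the red mark (limit 3.5 mm) and the gripper clear of everything.

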